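Swing the mudguard stay onto its second bolt

ROBOT

A 6-joint arm with a two-finger parallel gripper is mounted at the origin on the work surface. World frame = base frame: x ahead of the robot, y to its left, z up, the work surface at z = 0. Lengths are in mm, angles in rad, forces in N, time in s.
With the tool pointing down it reaches from about 300 to 825 mm from the base axis. Payload 5.4 kg.
Tool frame: the origin (TCP) lies between the finger pads; the fingertips stand 8 mm ahead of it and the grasp point (between the pads) lies 11 mm behind it (bot.finger_overhang is the distance from the TCP to the fingertips, in mm); z points along the fingers, y is the line along which they close (so a half turn about z gives the same grasp; the last joint's range is limited). The gripper opens to 92 mm and grips with 3 to 60 N. Pads are 20 mm wide; open, the fingers measure 128 mm over their backs; the gripper's body (75 mm by 189 mm) begins 69 mm behind the grasp point.
Start: joints at [1.042, 0.158, 1.597, -0, 1.386, -0.21], TCP at [180.23, 546.007, 222.601] pointing down, gripper open.
Joint ranges: [-2.91, 2.91], [-0.94, 2.29], [0.18, 2.7], [-1.29, 4.43], [0.17, 2.64], [-3, 3]. Speed limits (rad/s): [2.57, 2.57, 3.14, 3.14, 3.14, 3.14].

INTERFACE

Orientations are given as a rotation vector (axis times angle).
In Python, from bench import bot, read_camera, camera_info gives the robot as it stands.
- The arm moves only by the tool step_arm, never from a script. Its argument "series" is a list of rows, each a list of 7 numbers: the turn, a rotation vector about the tool's x, y, z as a fraction of full scale, then the shift along the tool's x, y, z as a fraction of full scale, then the gripper command: -1 is shut, 1 is fully open, values between are in proportion. A call has 1 to 12 rows; each row is the pose to reach, as a shift and turn from the pose commanded when the call began, along the tool's axes at that moment; what a row does not reach only later rows make up. Full scale, the value 1, is 0.25 m for a shift and 120 degrees for a turn. A row lasts 1/8 s, in which the tool goes at most 62.5 mm and 10.7 degrees, less where a joint would pass 70% of its speed; a pose out of reach is approached as far as the arm can. A call with a number of a shift or a turn outside -1 to 1 is refused whole. A call with a gripper value outside its range is refused whole. The fingers move at their own pace and stop on an object; "force" is the grip in N (left out, the last holds). Time passes only in rows, so rows that repeat a pose let the fingers close. It gives the time, the measured TCP pose, the force, the opening and the grip force at its end, in the units of the state.
- bot.get_obs(): the state, without advancing time (a new reading comes with each control period).
- read_camera(name): name is "side" or "top" or "wrist"; returns (picture, depth): 400x640x3 uint8, red, green, blue; 400x640 float32, mm along the optical axis (not along the pixel's ray), 0 where there is no reading.
- camera_info(name): a dict with "K" (3x3 intrinsics, pixels), "R" (3x3) and "t" (3): a world point X has camera coordinates R X + t; the wrist camera has in their place "hand_eye" (4x4, takes a point from camera to tool coordinates, whose origin is the TCP and whose axes are the flange's). Camera axes: x right, y down, z forward; pixel columns grow to the right and rows downward; lengths in mm; the calibration is good to about 2 mm. A picture is of the moment at which its call begins: read the wrist's pose just before it. camera_info takes no time and is no camera call.
- bot.close_job(): hands the job in; it is judged then, once.
The state is a dict: "clock": time; "qpos": joint angles; "joint_velocities": joint speeds; "effort": joint torques, N m; "tool_pos": TCP position; "orientation": TCP orientation; "ft_force": force on the tool from outside, world axes, zero at the start; "ft_torque": the same for the moment, N m; "finger_gap": finger opening in mm; "finger_force": force on a finger pad.
Only numpy, scipy, OpenCV 4.12 (cv2) and the standard library are available. Lean on these libraries where they do the work, as an engineer would, in place of code of your own. Each camera call takes 0.05 s, during which the arm holds its last target. There are 200 camera calls.

TASK

The aluminium stay sits loosely on the pivot bolt of the green mudguard carrier. Lift its slotted end by the yellow lug, swing it round, feel for the red-capped bolt in the curved black slot and let the stay's slot drop over that bolt, until the stay lies flat and fully home on the plate; then let go. Leave the cap nut, the washer, the wrench and the screwdriver where they lie.

Things in the scene. Friction and masses are not known exactly. Their poses are not given: they have to be found in the camera images.
- carrier: fixed green steel plate, 250 (x) x 290 (y) x 12 mm thick, with an arched black mudguard (90 mm wide in x, 360 mm long in y, top 64 mm above the bench) beyond its +x edge, its near face 152 mm from the origin. Origin on the bench under the plate (which spans x -130 to +120, y -145 to +145 mm); z up.
- pivot (a point): pivot bolt's axis at the level of the plate's top (12 mm above the bench), carrier x +50, y -80 mm, axes as the carrier's. Fixed upright 8 mm shank, 20 mm hexagon head with underside 16 and top 22 mm above the plate: the stay's 5 mm thick eye (12 mm hole) has 11 mm of height and 2 mm of side play, so it can be swung, lifted, tilted, but not taken off.
- mark (a point): middle of the curved black slot, on the plate's top, 160 mm from the pivot towards carrier +y, axes as the carrier's. The second bolt (red thread cap, fixed, upright, 10 mm, round tip 15 mm above the plate) stands within 10 mm of it, to carrier +x or -x, 160 mm from the pivot. Its place is not measured: look, or feel for it by trying the held stay along the slot.
- stay: loose aluminium stay, 0.14 to 0.24 kg, 5 mm thick, flat on the plate. Origin: centre of its eye (34 mm square end), underside; +y along the 24 mm wide arm to the head (60 mm in x, 50 mm in y, centred 160 mm from the eye); z up. At the start swung 0.7 to 1.2 rad counter-clockwise from above, off the line pivot to mark, towards carrier -x.
- lug (a point): centre of the upright yellow lug on the stay's arm, the place to grip it: 8 mm thick (stay x), 30 mm long (stay y), 40 mm high; 105 mm from the eye, 25 mm above the stay's underside (lug spans 5 to 45 mm above the underside). Axes parallel to the stay's.
- slot (a point): centre of the closed slot in the stay's head, on the underside, 160 mm from the eye; the slot is 14 mm wide (stay x) and 28 mm long (stay y), right through. Axes parallel to the stay's.
- cap_nut: loose brass cap nut, 18 mm across, 14 mm high, lying on the carrier plate's corner; origin at the centre of its underside; leave alone
- washer: loose steel washer, 28 mm outside, 4 mm thick, lying on another corner of the carrier plate; origin at the centre of its underside; leave alone
- wrench: loose open wrench on the bench, about 160 mm long; leave alone
- screwdriver: loose screwdriver with red handle on the bench; leave alone
Not all that is in view belongs to the job. Leave any blue look-alike of the stay alone.

How it is judged:
By the outcome, as a careful person would: the job done as asked, in the order asked, and still so for the second after the job is handed in, with the robot touching nothing.
It also fails if it takes over 51 s, if anything falls off the work surface, if the arm or the gripper's body presses on something with over 40 N, if the wrist force passes 120 N, or if a joint passes its speed limit or range.

## Working session

There is one attempt and no reset: what is moved stays moved. The work goes in short steps, Python scripts to look and compute and a tool call to move; the robot and the scene stay as the last step left them, time stands still between calls to the robot, and variables do not carry over. Pictures are saved under pics/ and viewed, at most 10 in all, crops included, and the job is handed in when it is done.

Besides the shell and the picture viewer there is one more tool, called after ">>>" as a command line: name --pt "numbers of a row" for each row, then --argument value for the rest. step_arm: Moves the arm, as the interface text tells. Its arguments: {"type":"object","properties":{"series":{"type":"array"},"force":{"type":"number"}},"required":["series"]}

```bash
mkdir -p pics; ls
python3 - <<'E'
from bench import bot, read_camera, camera_info
import cv2, numpy as np
for n in("top","side"):
    p,d=read_camera(n); cv2.imwrite(f"pics/{n}0.png",p[:,:,::-1]); np.savez(f"{n}0.npz",p=p,d=d)
    c=camera_info(n); print(n,c["K"].tolist(),(-c["R"].T@c["t"]).round(), c["R"].round(2).tolist())
o=bot.get_obs(); print(o["orientation"],o["tool_pos"],o["ft_force"],o["clock"],camera_info("wrist")["hand_eye"])
E
```

```text
pics
top [[516.6818041798344, 0.0, 326.27874938119925], [0.0, 516.6818041798344, 202.67655906437773], [0.0, 0.0, 1.0]] [ 382.   -2. 1673.] [[0.0, -1.0, -0.01], [-1.0, 0.0, -0.05], [0.05, 0.01, -1.0]]
side [[443.67300033934714, 0.0, 315.15968425702306], [0.0, 443.67300033934714, 200.6269550826109], [0.0, 0.0, 1.0]] [ 144. -781.  892.] [[0.91, -0.4, -0.01], [-0.29, -0.64, -0.71], [0.28, 0.66, -0.7]]
[-4.98523906e-01 -3.10118910e+00  2.41096341e-03] [179.94351552 545.5506069  221.73567898] [-0.18588434 -0.15968337  0.09324849] 0.1 [[-6.16657727e-05 -9.65754000e-01 -2.59459454e-01  7.39743278e+01]
 [ 9.99999184e-01  2.71590798e-04 -1.24857899e-03  3.61721637e-01]
 [ 1.27628695e-03 -2.59459319e-01  9.65753195e-01 -1.61046255e+02]
 [ 0.00000000e+00  0.00000000e+00  0.00000000e+00  1.00000000e+00]]
```

View pics/top0.png

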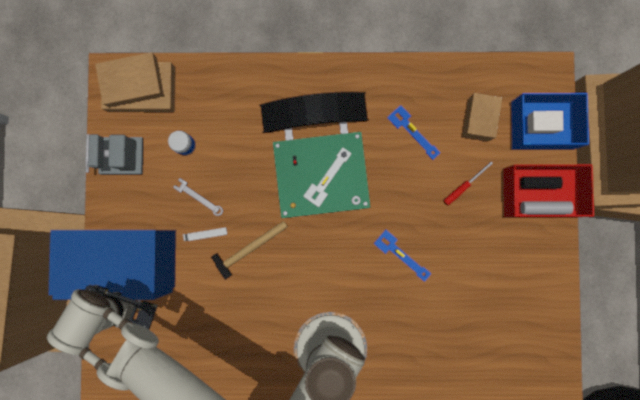

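View pics/side0.png

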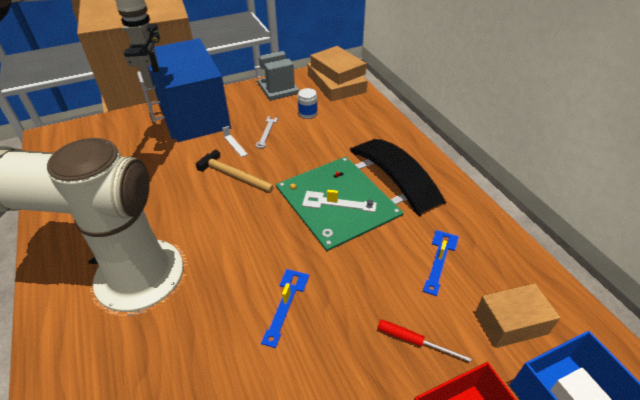

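The aluminium stay on the green plate is at eye (345,155), lug (325,180), head (316,195) in the top view. The red-capped bolt is near (295,160). The two blue look-alikes at (413,133) and (402,256) lie on the bench, not on the plate, so I'll leave them.

```bash
cat > h.py <<'E'
import numpy as np, cv2
from scipy.spatial.transform import Rotation as Ro
from bench import bot, read_camera, camera_info
def cam(n,o=None):
    c=camera_info(n); K=c["K"]
    if n!="wrist": return K,np.array(c["R"]),np.array(c["t"])
    T=np.eye(4);T[:3,:3]=Ro.from_rotvec(o["orientation"]).as_matrix();T[:3,3]=o["tool_pos"]
    W=np.linalg.inv(T@np.array(c["hand_eye"])); return K,W[:3,:3],W[:3,3]
def plane(C,uv,z):
    K,R,t=C; c=-R.T@t; d=R.T@np.linalg.inv(K)@np.array([uv[0],uv[1],1.]); return c+d*(z-c[2])/d[2]
def proj(C,X):
    K,R,t=C; p=K@(R@np.asarray(X)+t); return p[:2]/p[2]
def rays(Cs,uvs):
    A=np.zeros((3,3));b=np.zeros(3)
    for (K,R,t),uv in zip(Cs,uvs):
        c=-R.T@t; d=R.T@np.linalg.inv(K)@np.array([uv[0],uv[1],1.]); d/=np.linalg.norm(d); P=np.eye(3)-np.outer(d,d);A+=P;b+=P@c
    return np.linalg.solve(A,b)
def blobs(m,amin=3):
    n,l,s,c=cv2.connectedComponentsWithStats(m.astype(np.uint8)); return [(c[i].round(1),s[i,4]) for i in range(1,n) if s[i,4]>=amin]
def masks(p):
    h=cv2.cvtColor(p,cv2.COLOR_RGB2HSV).astype(int); H,S,V=h[...,0],h[...,1],h[...,2]
    return dict(green=(H>60)&(H<90)&(S>90)&(V>40),yellow=(H>20)&(H<33)&(S>150)&(V>120),red=((H<5)|(H>174))&(S>150)&(V>60))
E
python3 - <<'E'
from h import *
g={}
for n,box in(("top",(250,80,385,230)),("side",(270,130,450,255))):
    p=np.load(n+"0.npz")["p"]; q=np.zeros_like(p);x0,y0,x1,y1=box;q[y0:y1,x0:x1]=p[y0:y1,x0:x1]
    m=masks(q); C=cam(n)
    for k in("yellow","red"): print(n,k,blobs(m[k],2))
    cs=cv2.findContours(m["green"].astype(np.uint8),0,2)[0]; c=max(cs,key=cv2.contourArea)
    hull=cv2.convexHull(c)[:,0]; W=np.array([plane(C,u,12)[:2] for u in hull],np.float32)
    print(n,cv2.minAreaRect(W))
E
```

```text
top yellow [(array([324.4, 180.7]), np.int32(7)), (array([292.7, 204.8]), np.int32(6))]
top red [(array([294.5, 161.5]), np.int32(8))]
top ((556.7498168945312, 28.5946044921875), (243.7333221435547, 283.4919128417969), 6.77985954284668)
side yellow [(array([293.2, 185.4]), np.int32(13)), (array([331.9, 195.4]), np.int32(122)), (array([443.1, 246.4]), np.int32(41))]
side red [(array([336.9, 174. ]), np.int32(11))]
side ((553.6671142578125, 23.626113891601562), (248.2354736328125, 290.3324279785156), 6.611745357513428)
```

Run:
```python
from h import *
T,S=cam("top"),cam("side"); y=np.radians(6.7); R=np.array([[np.cos(y),-np.sin(y)],[np.sin(y),np.cos(y)]])
o=np.array([555.2,26.1])+R@[5,0]; piv=o+R@[50,-80]; mark=piv+R@[0,160]
print("origin",o,"piv",piv,"mark",mark)
lug=rays([T,S],[(324.4,180.7),(331.9,195.4)]);red=rays([T,S],[(294.5,161.5),(336.9,174)])
print("lug",lug,"d",np.hypot(*(lug[:2]-piv)),"red",red,np.hypot(*(red[:2]-piv)),"off",R.T@(red[:2]-mark))
d=lug[:2]-piv; print("ang off",np.arctan2(d[1],d[0])-np.pi/2-y, "z top red should be 27; lug 37..57")
o_=bot.get_obs(); print(Ro.from_rotvec(o_["orientation"]).as_matrix().round(3))
```

```text
origin [560.16585325  26.68335369] piv [619.15804469 -46.93676142] mark [600.49072676 111.9705425 ]
lug [534.23705095  16.75608468  37.21743061] d 106.15250267011179 red [597.83001626 113.73628358  15.742663  ] 162.08242405062123 off [-2.43652925  2.06410926]
ang off 0.8103423258506417 z top red should be 27; lug 37..57
[[-0.95   0.313 -0.001]
 [ 0.313  0.95  -0.001]
 [ 0.    -0.002 -1.   ]]
```

```bash
cat >> h.py <<'E'
def row(o,pos,yaw,tilt=0,ga=None):
    """rows: TCP pos world, tool-y angle yaw (world), tilt about stay x axis (raises head)"""
    R0=Ro.from_rotvec(o["orientation"])
    c,s=np.cos(yaw),np.sin(yaw)
    B=np.column_stack([[-s,c,0],[c,s,0],[0,0,-1]])  # tool x = stay +y, tool y = stay +x, z down
    R=Ro.from_rotvec(tilt*np.array([c,s,0]))*Ro.from_matrix(B)
    r=(R0.inv()*R).as_rotvec()/np.radians(120); d=R0.inv().apply(np.asarray(pos,float)-o["tool_pos"])/250
    return [round(float(v),3) for v in (*r,*d)]
E
python3 - <<'E'
from h import *
d=np.load("top0.npz")["d"]; print("box top z",1673-d[250,60:170:20]); print(camera_info("wrist")["K"])
o=bot.get_obs()
for p in([450,190,235],[555,45,190]): print(row(o,p,.927))
E
```

```text
box top z [202.39319 199.7583  198.93738 194.98096 198.36597 155.68848]
[[299.87824734   0.         318.48703611]
 [  0.         299.87824734 198.31811788]
 [  0.           0.           1.        ]]
[-0.001, -0.0, 0.155, -1.472, -1.012, -0.052]
[-0.001, -0.0, 0.155, -2.052, -1.431, 0.129]
```

>>> step_arm --pt "0 0 0 0 0 -0.15 0.2" --pt "0 0 0.05 -0.2 -0.14 -0.15 0.2" --pt "0 0 0.1 -0.4 -0.28 -0.15 0.2" --pt "0 0 0.155 -0.6 -0.42 -0.15 0.2" --pt "0 0 0.155 -0.8 -0.56 -0.15 0.2" --pt "0 0 0.155 -1 -0.7 -0.15 0.2" --pt "0 0 0.155 -1 -0.7 -0.1 0.2"

```text
clock: 0.98
tool_pos: [365.3, 298.8, 248.0]
orientation: [1.003, 2.975, 0.001]
ft_force: [0.2, 0.3, 1.5]
finger_gap: 55.2
finger_force: 0.0
```

Run:
```python
from h import *
o=bot.get_obs();print(o["tool_pos"],o["ft_force"],o["finger_gap"]);print(row(o,[555,45,190],.927))
```

```text
[365.33684117 298.83277403 247.99453116] [0.20775804 0.25704124 1.50690012] 55.21672293808551
[0.001, 0.001, -0.003, -1.218, -0.349, 0.233]
```

>>> step_arm --pt "0 0 0 -0.24 -0.07 0.04 0.2" --pt "0 0 0 -0.48 -0.14 0.08 0.2" --pt "0 0 0 -0.72 -0.21 0.12 0.2" --pt "0 0 0 -0.96 -0.28 0.17 0.2" --pt "0 0 0 -1 -0.3 0.2 0.2" --pt "0 0 0 -1 -0.3 0.2 0.2"

```text
clock: 1.72
tool_pos: [516.8, 92.1, 196.2]
orientation: [-0.993, -2.977, 0.0]
ft_force: [0.2, 0.2, -0.5]
finger_gap: 55.2
finger_force: 0.0
```

>>> step_arm --pt "0 0 0 -0.15 -0.03 0.03 0.2" --pt "0 0 0 -0.2 -0.04 0.03 0.2" --pt "0 0 0 -0.2 -0.04 0.03 0.2" --pt "0 0 0 -0.2 -0.04 0.03 0.2"

```text
clock: 2.22
tool_pos: [551.2, 54.9, 190.4]
orientation: [-0.991, -2.981, -0.001]
ft_force: [-0.5, 0.3, -0.4]
finger_gap: 54.8
finger_force: 0.0
```

Run:
```python
from h import *
o=bot.get_obs(); p,d=read_camera("wrist"); cv2.imwrite("pics/w1.png",p[:,:,::-1]); np.savez("w1.npz",p=p,d=d,**{k:o[k] for k in("tool_pos","orientation")})
C=cam("wrist",o); print(o["tool_pos"],o["clock"]); m=masks(p)
for k,z in(("yellow",57),("red",26)): print(k,[(b,plane(C,b[0],z).round(1)) for b in blobs(m[k],15)])
```

```text
[551.22572361  54.85478425 190.42578417] 2.225
yellow [((array([315.3,  77.6]), np.int32(159)), array([461.6, 117.9,  57. ])), ((array([  6. , 155.7]), np.int32(95)), array([ 337.2, -167.9,   57. ])), ((array([281.2, 197.4]), np.int32(350)), array([531.7,  21.7,  57. ]))]
red [((array([384.8, 185.9]), np.int32(75)), array([594.5, 114.1,  26. ]))]
```

View pics/w1.png

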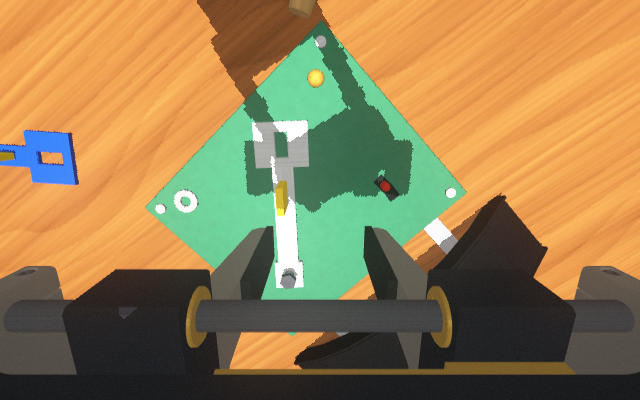

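The aluminium stay is clear: hex head of the pivot at (289,278), yellow lug at (281,197), slot at (281,145). The red bolt is at (385,187) in the short black slot. The blue look-alike at (45,157) is off the plate. The lug on the white stay is the one to grip.

Run:
```python
from h import *
f=np.load("w1.npz"); C=cam("wrist",f); p=f["p"]; h=cv2.cvtColor(p,cv2.COLOR_RGB2HSV).astype(int)
q=h[110:300,235:330]; w=(q[...,1]<60)&(q[...,2]>120)
cs=sorted(cv2.findContours(w.astype(np.uint8),0,2)[0],key=cv2.contourArea)[-1][:,0]+[235,110]
W=np.array([plane(C,u,17)[:2] for u in cs],np.float32); r=cv2.minAreaRect(W); print("stay rect",r)
# hex head: grey within eye
e=h[262:292,270:308]; g=(e[...,1]<70)&(e[...,2]<120)
b=max(blobs(g,10),key=lambda t:t[1]); u=b[0]+[270,262]; piv=plane(C,u,33)[:2]; print("hex",u,b[1],piv)
# slot: green inside head
s=h[122:170,256:308]; g=(s[...,0]>60)&(s[...,0]<95)&(s[...,1]>80); 
for bb in blobs(g,30): print("slot?",bb[0]+[256,122],bb[1],plane(C,bb[0]+[256,122],16).round(1))
y=masks(p)["yellow"]; lx=np.argwhere(y[170:225,265:300])+[170,265]; print("lug rows/cols",lx.min(0),lx.max(0))
red=plane(C,(384.8,185.9),26)[:2]
for zl in(45,57): lug=plane(C,(281.2,197.4),zl)[:2]; print("lug",zl,lug,np.hypot(*(lug-piv)),np.arctan2(*(lug-piv)[::-1])-np.pi/2)
print("red d",np.hypot(*(red-piv)),"yaw",np.arctan2(*(red-piv)[::-1])-np.pi/2)
```

```text
stay rect ((552.2782592773438, 4.877632141113281), (60.356689453125, 203.52133178710938), 55.20997619628906)
hex [288.7 275.2] 39 [614.57955446 -36.86251547]
slot? [280.9 143.9] 281 [489.3  48.9  16. ]
slot? [300.8 168. ] 40 [523.7  50.1  16. ]
lug rows/cols [181 275] [215 287]
lug 45 [533.34562976  18.59618648] 98.35963675855045 0.9717731736693933
lug 57 [531.72304602  21.74655625] 101.49002058297471 0.9551503040560401
red d 152.2834433646269 yaw 0.13203598919226556
```

Run:
```python
import cv2
p=cv2.imread("pics/w1.png")[105:300,235:425]; cv2.imwrite("pics/w1c.png",cv2.resize(p,None,fx=3,fy=3,interpolation=2))
```

```text
(no output)
```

View pics/w1c.png

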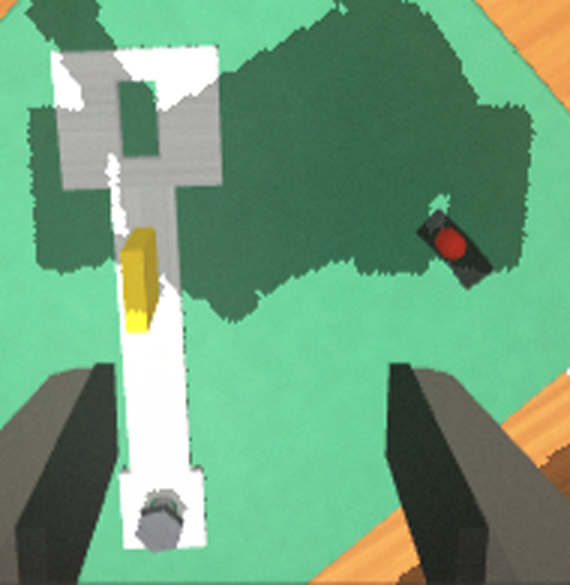

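Run:
```python
from h import *
f=np.load("w1.npz"); C=cam("wrist",f); print("hex",plane(C,(288.3,279),34),"red",[plane(C,(384.8,185.9),z)[:2].round(1) for z in(24,26)])
o=bot.get_obs(); print(o["tool_pos"])
for z in(70,30): print(row(o,[535,17,z],.9636))
```

```text
hex [617.83397998 -39.90890353  34.        ] red [array([595.2, 114.2]), array([594.5, 114.1])]
[551.26901189  54.69318304 190.43014934]
[0.0, -0.0, -0.017, -0.038, -0.16, 0.482]
[0.0, -0.0, -0.017, -0.038, -0.16, 0.642]
```

>>> step_arm --pt "0 0 -0.017 -0.02 -0.08 0.15 0" --pt "0 0 -0.017 -0.038 -0.16 0.32 0" --pt "0 0 -0.017 -0.038 -0.16 0.46 0" --pt "0 0 -0.017 -0.038 -0.16 0.54 -0.1" --pt "0 0 -0.017 -0.038 -0.16 0.6 -0.2" --pt "0 0 -0.017 -0.038 -0.16 0.642 -0.3" --pt "0 0 -0.017 -0.038 -0.16 0.642 -0.3" --pt "0 0 -0.017 -0.038 -0.16 0.642 -0.3"

```text
clock: 3.28
tool_pos: [536.2, 15.7, 30.4]
orientation: [0.939, 2.996, 0.0]
ft_force: [1.3, 0.2, 0.3]
finger_gap: 32.0
finger_force: 0.0
```

Run:
```python
from h import *
o=bot.get_obs(); p,d=read_camera("wrist"); cv2.imwrite("pics/w2.png",p[:,:,::-1]); np.savez("w2.npz",p=p,d=d,**{k:o[k] for k in("tool_pos","orientation")})
C=cam("wrist",o); print(o["tool_pos"],o["finger_gap"],o["ft_force"]); m=masks(p)
for k,z in(("yellow",57),("red",26)): print(k,[(b,plane(C,b[0],z).round(1)) for b in blobs(m[k],15)])
```

```text
[536.15126686  15.72183211  30.43951922] 32.006056879155196 [1.29320703 0.24155204 0.31292014]
yellow [((array([402.9,  13.8]), np.int32(467)), array([461.7, 108.2,  57. ])), ((array([319.1, 254. ]), np.int32(1164)), array([528.3,  21.4,  57. ]))]
red [((array([506.6, 231.1]), np.int32(377)), array([591.4, 111.9,  26. ]))]
```

View pics/w2.png

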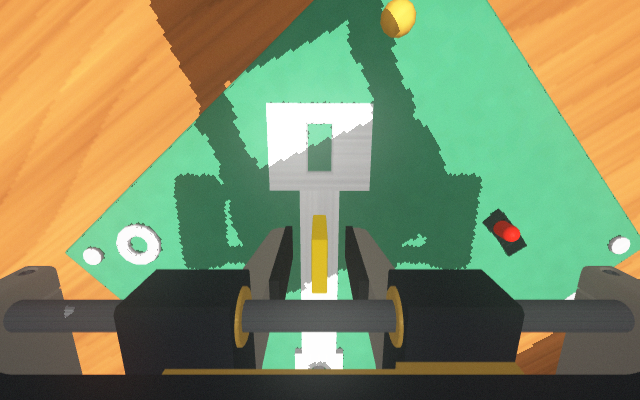

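The lug is centred between the fingers at (319,254), and the red tip is at (512,234). I'll grip it now.

>>> step_arm --pt "0 0 0 0 0 0 -0.9" --pt "0 0 0 0 0 0 -1" --pt "0 0 0 0 0 0 -1" --pt "0 0 0 0 0 0 -1" --force 35

```text
clock: 3.82
tool_pos: [535.6, 15.8, 29.8]
orientation: [0.94, 2.997, 0.0]
ft_force: [-0.1, 0.8, 1.9]
finger_gap: 7.9
finger_force: 35.0
```

```bash
cat >> h.py <<'E'
P=np.array([620,-42.5])
def hold(o,yaw,tilt,lift,r=105.,h=18.4):
    rr=r*np.cos(tilt)-h*np.sin(tilt); z=12+lift+r*np.sin(tilt)+h*np.cos(tilt)
    return row(o,[P[0]-rr*np.sin(yaw),P[1]+rr*np.cos(yaw),z],yaw,tilt)
E
python3 - <<'E'
from h import *
o=bot.get_obs(); t=o["tool_pos"]; d=t[:2]-P; r=np.hypot(*d); a=np.arctan2(d[1],d[0])-np.pi/2; R=Ro.from_rotvec(o["orientation"]).as_matrix()
print(t,o["finger_gap"],o["finger_force"],o["ft_force"],"r",r,"a",a,"tooly",np.arctan2(R[1,1],R[0,1]),R[2].round(4))
for k in(0,.25,.5,.75,1): print(hold(o,a,.13*k,4*k,r,t[2]-12))
E
```

```text
[535.5913059   15.79902749  29.82828965] 7.933521319741123 35.00022232532501 [-0.11993623  0.84567224  1.89358446] r 102.58461993252196 a 0.9663557840545138 tooly 0.9628639495562906 [-3.e-04  2.e-04 -1.e+00]
[0.0, 0.0, -0.002, -0.0, -0.0, -0.0]
[0.0, 0.016, -0.002, -0.003, 0.0, -0.017]
[0.0, 0.031, -0.002, -0.006, 0.0, -0.035]
[0.0, 0.047, -0.002, -0.009, 0.0, -0.052]
[0.0, 0.062, -0.002, -0.013, 0.0, -0.069]
```

>>> step_arm --pt "0 0.016 0 -0.003 0 -0.017 -1" --pt "0 0.031 0 -0.006 0 -0.035 -1" --pt "0 0.047 0 -0.009 0 -0.052 -1" --pt "0 0.062 0 -0.012 0 -0.069 -1" --pt "0 0.062 0 -0.012 0 -0.069 -1" --pt "0 0.062 0 -0.012 0 -0.069 -1"

```text
clock: 4.58
tool_pos: [537.4, 14.2, 46.4]
orientation: [-0.903, -2.878, -0.058]
ft_force: [0.3, 0.3, -1.3]
finger_gap: 8.0
finger_force: 35.0
```

Run:
```python
from h import *
o=bot.get_obs(); print(o["tool_pos"],o["ft_force"],o["ft_torque"],o["finger_gap"])
for a in np.linspace(.966,.45,8)[1:]: print(hold(o,a,.13,4,102.6,17.8))
```

```text
[537.38323998  14.20654075  46.37652206] [ 0.28132647  0.29944701 -1.28888981] [-0.13971201 -0.05371665  0.02086993] 8.044728113480511
[-0.005, -0.0, 0.033, -0.004, 0.031, -0.003]
[-0.009, -0.0, 0.068, -0.007, 0.06, -0.003]
[-0.014, -0.0, 0.103, -0.012, 0.089, -0.004]
[-0.018, -0.0, 0.138, -0.019, 0.117, -0.005]
[-0.023, -0.0, 0.173, -0.029, 0.145, -0.006]
[-0.027, -0.0, 0.208, -0.04, 0.172, -0.008]
[-0.032, -0.0, 0.243, -0.054, 0.198, -0.009]
```

>>> step_arm --pt "-0.005 0 0.033 -0.004 0.031 -0.003 -1" --pt "-0.009 0 0.068 -0.007 0.06 -0.003 -1" --pt "-0.014 0 0.103 -0.012 0.089 -0.004 -1" --pt "-0.018 0 0.138 -0.019 0.117 -0.005 -1" --pt "-0.023 0 0.173 -0.029 0.145 -0.006 -1" --pt "-0.027 0 0.208 -0.04 0.172 -0.008 -1" --pt "-0.032 0 0.243 -0.054 0.198 -0.009 -1" --pt "-0.032 0 0.243 -0.054 0.198 -0.009 -1" --pt "-0.032 0 0.243 -0.054 0.198 -0.009 -1"

```text
clock: 5.7
tool_pos: [576.8, 47.0, 47.1]
orientation: [-1.609, -2.567, -0.105]
ft_force: [-0.9, 0.2, -1.0]
finger_gap: 7.7
finger_force: 35.0
```

Run:
```python
from h import *
o=bot.get_obs(); p,d=read_camera("wrist"); cv2.imwrite("pics/w3.png",p[:,:,::-1]); np.savez("w3.npz",p=p,d=d,**{k:o[k] for k in("tool_pos","orientation")})
C=cam("wrist",o); print(o["tool_pos"],o["finger_gap"],o["ft_force"],o["ft_torque"]); m=masks(p)
print([(b,plane(C,b[0],25).round(1)) for b in blobs(m["red"],15)])
```

```text
[576.83592816  46.95696757  47.09134824] 7.675539973288571 [-0.88892632  0.22794406 -1.04330408] [-0.14107172  0.00341414 -0.00904799]
[((array([394.1, 158.5]), np.int32(187)), array([596.5, 114.3,  25. ]))]
```

View pics/w3.png

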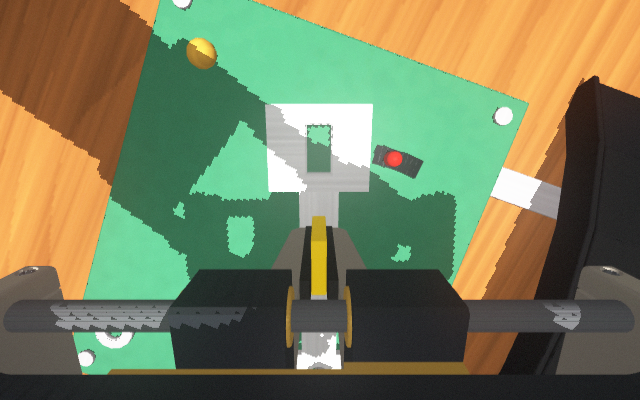

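The held stay's slot is centred at about (319,148), and the red tip at (394,158) is just right of the head, unobstructed.

Run:
```python
from h import *
f=np.load("w3.npz"); C=cam("wrist",f); p=f["p"]; h=cv2.cvtColor(p,cv2.COLOR_RGB2HSV).astype(int)
s=h[112:184,285:350]; g=(s[...,0]>60)&(s[...,0]<95)&(s[...,1]>80); bs=max(blobs(g,100),key=lambda t:t[1]); u=bs[0]+[285,112]
ang=lambda X:np.arctan2(X[1]-P[1],X[0]-P[0])-np.pi/2
S=plane(C,u,41.5); print("slot",u,bs[1],S,np.hypot(*(S[:2]-P)),ang(S))
R=Ro.from_rotvec(f["orientation"]).as_matrix(); print("tool yaw",np.arctan2(R[1,1],R[0,1]))
for z in(24,27):
    X=plane(C,(394.1,158.5),z); print("red",X,np.hypot(*(X[:2]-P)),ang(X))
o=bot.get_obs(); 
for a in (.39,.33,.27,.21,.16,.145): print(a,hold(o,a,.13,4,102.6,17.8))
```

```text
slot [319.1 134.3] 364 [547.84428109 105.94670778  41.5       ] 165.0541511756809 0.4524428763017183
tool yaw 0.45106572732670297
red [596.73842904 114.37525717  24.        ] 158.59050096799697 0.14720804561169487
red [596.06348434 114.05162228  27.        ] 158.37097972892727 0.1517235004963775
0.39 [-0.004, -0.0, 0.029, -0.0, 0.023, 0.001]
0.33 [-0.007, -0.0, 0.057, -0.002, 0.047, 0.001]
0.27 [-0.011, -0.0, 0.086, -0.006, 0.071, 0.0]
0.21 [-0.015, -0.0, 0.114, -0.011, 0.094, -0.001]
0.16 [-0.018, -0.0, 0.138, -0.016, 0.113, -0.001]
0.145 [-0.019, -0.0, 0.145, -0.018, 0.119, -0.001]
```

>>> step_arm --pt "-0.004 0 0.029 0 0.023 0 -1" --pt "-0.007 0 0.057 -0.002 0.047 0 -1" --pt "-0.011 0 0.086 -0.006 0.071 0 -1" --pt "-0.015 0 0.114 -0.011 0.094 -0.001 -1" --pt "-0.018 0 0.138 -0.016 0.113 -0.001 -1" --pt "-0.019 0 0.144 -0.018 0.118 -0.001 -1" --pt "-0.019 0 0.144 -0.018 0.118 -0.001 -1" --pt "-0.019 0 0.144 -0.018 0.118 -0.001 -1"

```text
clock: 6.75
tool_pos: [605.7, 55.6, 46.9]
orientation: [-1.988, -2.301, -0.13]
ft_force: [0.1, -0.6, -1.9]
finger_gap: 7.7
finger_force: 35.0
```

Run:
```python
from h import *
o=bot.get_obs(); p,d=read_camera("wrist"); q=cv2.resize(p[80:280,200:440],None,fx=2.5,fy=2.5,interpolation=2); cv2.imwrite("pics/w4.png",q[:,:,::-1])
C=cam("wrist",o); R=Ro.from_rotvec(o["orientation"]).as_matrix(); print(o["tool_pos"],o["ft_force"],o["ft_torque"],"yaw",np.arctan2(R[1,1],R[0,1]))
ang=lambda X:np.arctan2(X[1]-P[1],X[0]-P[0])-np.pi/2
print([(b,plane(C,b[0],25).round(1),ang(plane(C,b[0],25))) for b in blobs(masks(p)["red"],5)])
for k in(.8,.6,.4,.2,0): print(k,hold(o,.148,.13*k,4*k,102.6,17.8))
```

```text
[605.66153248  55.62880512  46.94227263] [ 0.08495219 -0.57207851 -1.94687627] [-0.20619734  0.00087619 -0.05672984] yaw 0.1459923211103809
[]
0.8 [0.0, -0.013, -0.001, 0.002, -0.001, 0.014]
0.6 [0.0, -0.025, -0.001, 0.003, -0.001, 0.028]
0.4 [0.0, -0.037, -0.001, 0.004, -0.001, 0.042]
0.2 [0.0, -0.05, -0.001, 0.005, -0.001, 0.056]
0 [0.0, -0.062, -0.001, 0.005, -0.001, 0.07]
```

View pics/w4.png

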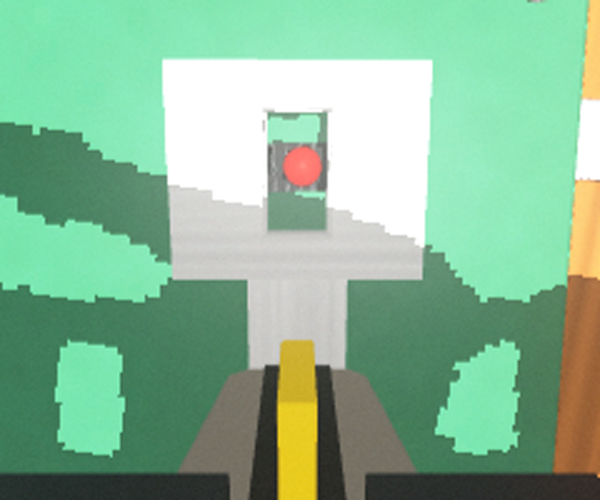

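The red tip is inside the slot at crop (303,166). The slot centreline is at 297, so the bolt sits about 1.4 mm to the right. I'll turn a further 0.0095 rad and lower in stages.

>>> step_arm --pt "0 0 0.005 0 0.004 0 -1" --pt "0 -0.013 0.005 0.002 0.004 0.014 -1" --pt "0 -0.025 0.005 0.003 0.004 0.028 -1" --pt "0 -0.031 0.005 0.003 0.004 0.035 -1" --pt "0 -0.031 0.005 0.003 0.004 0.035 -1"

```text
clock: 7.42
tool_pos: [606.3, 58.1, 38.2]
orientation: [-2.033, -2.329, -0.066]
ft_force: [-0.6, 0.1, -1.0]
finger_gap: 7.8
finger_force: 35.0
```

Run:
```python
from h import *
o=bot.get_obs(); p,d=read_camera("wrist"); q=cv2.resize(p[80:280,200:440],None,fx=2.5,fy=2.5,interpolation=2); cv2.imwrite("pics/w5.png",q[:,:,::-1])
R=Ro.from_rotvec(o["orientation"]).as_matrix(); yaw=np.arctan2(R[1,1],R[0,1]); print(o["tool_pos"],o["ft_force"],o["ft_torque"],"yaw",yaw)
for k in(.4,.3,.2,.1,0,-.03): print(k,hold(o,yaw,.13*k,4*k,102.6,17.8))
```

```text
[606.34789221  58.1080552   38.19021043] [-0.56997972  0.08757728 -0.95583761] [-0.04220955  0.06840576  0.01248173] yaw 0.13577191605749522
0.4 [-0.0, -0.006, -0.0, -0.0, -0.0, 0.006]
0.3 [-0.0, -0.012, -0.0, 0.0, -0.0, 0.013]
0.2 [-0.0, -0.019, -0.0, 0.001, -0.0, 0.02]
0.1 [-0.0, -0.025, -0.0, 0.002, -0.0, 0.027]
0 [-0.0, -0.031, -0.0, 0.002, -0.0, 0.034]
-0.03 [-0.0, -0.033, -0.0, 0.002, -0.0, 0.036]
```

View pics/w5.png

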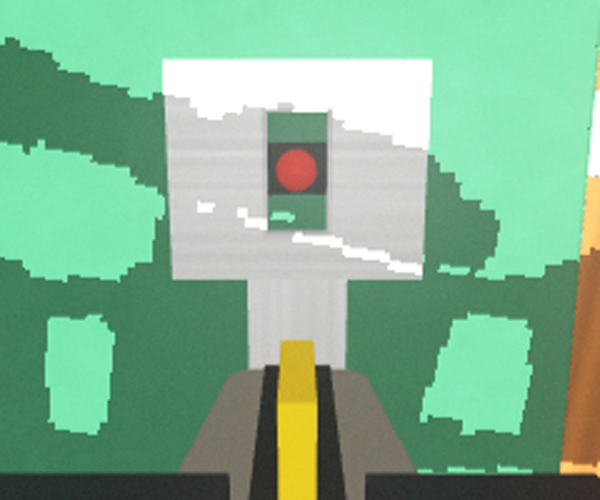

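The red tip at (297,170) is now centred in the slot. I'll lower the rest of the way.

>>> step_arm --pt "0 -0.006 0 0 0 0.006 -1" --pt "0 -0.012 0 0 0 0.013 -1" --pt "0 -0.019 0 0.001 0 0.02 -1" --pt "0 -0.025 0 0.002 0 0.027 -1" --pt "0 -0.031 0 0.002 0 0.033 -1" --pt "0 -0.031 0 0.002 0 0.033 -1" --pt "0 -0.031 0 0.002 0 0.033 -1"

```text
clock: 8.35
tool_pos: [606.5, 58.7, 30.3]
orientation: [-2.066, -2.366, -0.0]
ft_force: [0.1, -0.2, -1.9]
finger_gap: 7.9
finger_force: 35.0
```

Run:
```python
from h import *
o=bot.get_obs(); R=Ro.from_rotvec(o["orientation"]).as_matrix(); print(o["tool_pos"],o["ft_force"],o["ft_torque"],R[2])
```

```text
[606.53285955  58.67877163  30.28140585] [ 0.08627463 -0.17659852 -1.88431894] [-0.03238199  0.05340661 -0.00311579] [ 3.32355764e-04 -4.45891151e-05 -9.99999944e-01]
```

>>> step_arm --pt "0 0 0 0 0 0.002 -1" --pt "0 0 0 0 0 0.004 -1" --pt "0 0 0 0 0 0.004 -1"

```text
clock: 8.72
tool_pos: [606.7, 58.6, 29.8]
orientation: [-2.067, -2.366, -0.0]
ft_force: [-3.1, -0.7, 3.8]
finger_gap: 7.7
finger_force: 35.0
```

The stay has touched down on the plate. I'll release and retreat.

>>> step_arm --pt "0 0 0 0 0 0 -0.7" --pt "0 0 0 0 0 0 -0.5" --pt "0 0 0 0 0 0 -0.5" --pt "0 0 0 0 0 -0.1 -0.5" --pt "0 0 0 0 0 -0.25 -0.5" --pt "0 0 0 0 0 -0.45 -0.4" --pt "0 0 0 0 0 -0.6 -0.4" --pt "0 0 0 0 0 -0.6 -0.4" --pt "0 0 0 0 0 -0.6 -0.4"

```text
clock: 9.85
tool_pos: [605.8, 58.7, 177.9]
orientation: [-2.065, -2.365, 0.002]
ft_force: [-0.8, -0.8, -0.2]
finger_gap: 27.6
finger_force: 0.0
```

Run:
```python
from h import *
o=bot.get_obs(); p,d=read_camera("wrist"); cv2.imwrite("pics/w6.png",p[:,:,::-1]); print(o["tool_pos"],o["ft_force"],o["finger_gap"])
C=cam("wrist",o);K,R,t=C
h=cv2.cvtColor(p,cv2.COLOR_RGB2HSV).astype(int); w=(h[...,1]<60)&(h[...,2]>90)
v,u=np.mgrid[:400,:640]; X=(np.linalg.inv(K)@np.stack([u*d,v*d,d]).reshape(3,-1)-t[:,None]); X=(R.T@X).reshape(3,400,640)
dx,dy=X[0]-P[0],X[1]-P[1]; a=.136; sy=-dx*np.sin(a)+dy*np.cos(a); sx=dx*np.cos(a)+dy*np.sin(a)
for n,q in(("head far",(sy>170)&(sy<182)&(abs(sx)<26)),("head near",(sy>138)&(sy<144)&(abs(sx)<26)),("arm",(sy>25)&(sy<60)&(abs(sx)<8)),("plate",(sy>100)&(sy<180)&(sx<-40)&(sx>-60))): print(n,q.sum(),np.median(X[2][q]) if q.any() else 0)
```

```text
[605.78534866  58.70437407 177.86457676] [-0.8083081  -0.75582789 -0.1672619 ] 27.614270409075306
head far 1643 338.9650554886862
head near 297 16.076816634021423
arm 379 16.160645149216663
plate 7423 280.550938565551
```

View pics/w6.png

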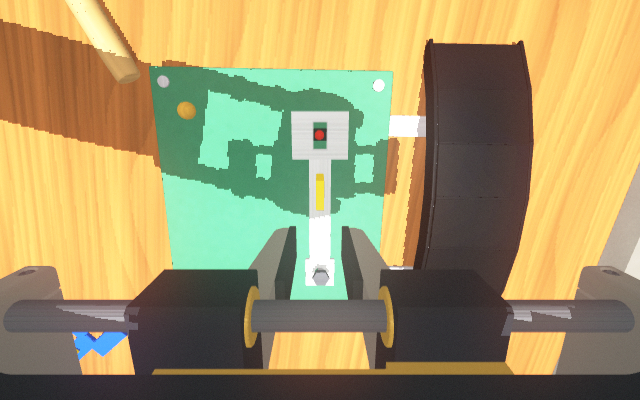

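The red cap at (319,134) sits inside the stay's slot. Head and arm tops are both about 16 mm up, so the stay is flat (17 mm expected). The cap nut hasn't moved and the gripper is clear.

```bash
python3 -c "
from bench import bot
print(bot.close_job())"
```

```text
the job is handed in; nothing more can be done
None
```

The stay's slot is over the red-capped bolt and the stay lies flat on the plate; I let go, backed the gripper off and handed the job in at about 10 s, with no verdict returned.

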